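Slide the weld sample plate home in its clamping nest

ROBOT

A 6-joint arm with a two-finger parallel gripper is mounted at the origin on a cart in front of the work surface, level with it; the furniture and walls round the work are solid. World frame = base frame: x ahead of the robot, y to its left, z up, the work surface at z = 0. Lengths are in mm, angles in degrees, forces in N, time in s.
With the tool pointing down it reaches from about 300 to 850 mm from the base axis. Payload 4.2 kg.
Tool frame: the origin (TCP) lies at the very end of the fingers, on their centre line; the grasp point (between the pads) lies 19 mm behind it; z points along the fingers, y is the line along which they close (so a half turn about z gives the same grasp; the last joint's range is limited). The gripper opens to 91 mm and grips with 3 to 60 N. Pads are 32 mm wide; open, the fingers measure 118 mm over their backs; the gripper's body (76 mm by 178 mm) begins 60 mm behind the grasp point.
Start: joints at [-73.74, 18.312, 89.639, -0, 72.044, -1.146], TCP at [172.013, -548.684, 213.976] pointing down, gripper open.
Joint ranges: [-177.97, 177.97], [-48.28, 115.42], [12.27, 149.76], [-77.06, 257.06], [2.81, 150.46], [-146.56, 146.56]. Speed limits (degrees/s): [147.25, 147.25, 180, 180, 180, 180].

INTERFACE

Orientations are given as [roll, pitch, yaw] about the fixed x, y, z axes, in that order (R = Rz(yaw) Ry(pitch) Rx(roll)).
In Python, from workcell import env, grab_frame gives the robot as it stands. The module is installed in compiled form; this text tells all that it offers.
- The arm moves only by the tool move_arm, never from a script. Its argument "plan" is a list of rows, each an object of numbers: "tx", "ty", "tz": the shift along the tool's x, y, z in cm; "wx", "wy", "wz": the turn, a rotation vector about the tool's x, y, z in rad. In form: [{"tx": .., "ty": .., "tz": .., "wx": .., "wy": .., "wz": ..}, ...]. A call has 1 to 12 rows; each row shifts and turns the commanded pose from where the row before left it, along the tool's axes as they then stand; what a row does not reach is not made up. A row lasts 1/12 s, in which the tool goes at most 41.7 mm and 7.16 degrees, less where a joint would pass 70% of its speed; a pose out of reach is approached as far as the arm can. A call is refused whole if a number of a shift passes 4.17 or a number of a turn 0.125, either way. A call with a gripper value outside its range is refused whole. "gripper" is the finger opening in cm, from 0 to 9.12, set as the call begins (left out, the last holds). The fingers move at their own pace and stop on an object; "force" is the grip in N (left out, the last holds). Time passes only in rows, so rows that do not move let the fingers close. It gives the time, the measured TCP pose, the force, the opening and the grip force at its end, in the units of the state.
- env.state(): the state, without advancing time (a new reading comes with each control period).
- grab_frame(name): name is "scene" or "top"; returns a dict with "color" (480x640x3 uint8, red, green, blue), "vfov" (degrees; the focal length in pixels is half the picture's height over the tangent of half this angle, whatever the lens; pixels are square), "cx", "cy" (the principal point, pixels), "view" (4x4, takes a point from world to camera coordinates). Camera axes: x right, y up, looking along -z (the intrinsics and any distortion apply to the point x, -y, -z); pixel columns grow to the right and rows downward; lengths in mm; the calibration is good to about 2 mm. A picture is of the moment at which its call begins. There is no depth.
- env.job_done(): hands the job in; it is judged then, once.
The state is a dict: "time_s": time; "qpos": joint angles; "qvel": joint speeds; "effort": joint torques, N m; "ee_pos": TCP position; "ee_rot": TCP orientation; "force": force on the tool from outside, world axes, zero at the start; "torque": the same for the moment, N m; "gripper_width": finger opening in mm; "gripper_force": force on a finger pad.
Only numpy, scipy, OpenCV 4.12 (cv2) and the standard library are available. Lean on these libraries where they do the work, as an engineer would, in place of code of your own. Each camera call takes 0.05 s, during which the arm holds its last target. There are 200 camera calls.

TASK

The flat steel sample plate lies askew on the loading deck of the welding nest. Without letting it fall off the deck, square it up and push it under the two lips of the slot until it butts against the end stop, but so gently at the end that the friction-held stop is not shifted from its setting. Leave the plate lying there and do not disturb the loose parts around the nest.

Things in the scene. Friction and masses are not known exactly. Their poses are not given: they have to be found in the camera images.
- nest: Fixed low fixture with a dark steel deck and light aluminium side rails, 295 long (x) x 150 wide (y). Origin: on the worktop, below the centre of the slot mouth; x points into the slot, away from the robot; z up. Flat deck top 18 mm above the origin, level with the slot floor, x -165 to +130, y -75 to +75 mm; the part before the mouth (x < 0) is the loading deck. Fixed to the worktop.
- slot_mouth (a point): Centre of the slot mouth at deck height, axes as the nest's. Slot 102 mm wide between side cheeks (inner faces y = +-51), 130 long. A lip along each side (inner edge y = +-42) leaves 12.5 mm clear height; lip top 19.5 mm above the deck, screw heads 4 mm more. Before the mouth, from x = -28, two guides 12.5 mm high flare outwards from y = +-51 to about +-61 mm.
- plate: Loose flat steel-grey plate 130 long (x) x 100 wide (y) x 10 mm thick, about 0.4 kg, with four small dark marks near the corners and a fine dark line along the middle; it lies flat on the loading deck and is too wide for the gripper to grip. Origin: centre of its underside; x along its length, towards the edge that enters the slot; z up.
- plate_front (a point): Middle of the plate's leading short edge face, at half thickness: 65 mm along the plate's x from its origin, 5 mm up. Axes as the plate's.
- end_stop (a joint): Setting of the adjustable end stop, a steel crossbar 98 mm wide in the slot with a black thumb knob on top (knob top 55 mm above the worktop): 0 = its face is 65 mm inside the mouth; grows (m) as it moves deeper, up to 0.040. It is held by friction only and slides when pressed with more than about 14 N.
- stop_face (a point): Middle of the end stop's face that the plate butts against, 5 mm above the deck. Axes as the nest's.
- sleeve_tall: Bystander: plain steel sleeve, 35 mm diameter, 62 mm tall, standing on the worktop; origin at the centre of its underside.
- brass_bush: Bystander: flanged brass bush, 42 mm diameter, 26 mm tall; origin at the centre of its underside.
- lens_case: Bystander: round black case, 50 mm diameter, 20 mm tall; origin at the centre of its underside.

How it is judged:
By the outcome, as a careful person would: the job done as asked, in the order asked, and still so for the second after the job is handed in, with the robot touching nothing.
It also fails if it takes over 61 s, if anything falls off the work surface, if the arm or the gripper's body presses on something with over 40 N, if the wrist force passes 120 N, or if a joint passes its speed limit or range.

## Working session

There is one attempt and no reset: what is moved stays moved. The work goes in short steps, Python scripts to look and compute and a tool call to move; the robot and the scene stay as the last step left them, time stands still between calls to the robot, and variables do not carry over. Pictures are saved under pics/ and viewed, at most 10 in all, crops included, and the job is handed in when it is done.

Besides the shell and the picture viewer there is one more tool, called after "Request:" by a JSON object that holds its "op" and its "data". move_arm: Moves the arm, as the interface text tells. Its arguments: {"type":"object","properties":{"plan":{"type":"array","items":{"type":"object","properties":{"tx":{"type":"number"},"ty":{"type":"number"},"tz":{"type":"number"},"wx":{"type":"number"},"wy":{"type":"number"},"wz":{"type":"number"}}}},"gripper":{"type":"number"},"force":{"type":"number"}},"required":["plan"]}

```bash
mkdir -p pics; python3 - <<'E'
from workcell import env, grab_frame
import cv2
print(env.state())
for n in("scene","top"):
    f=grab_frame(n); cv2.imwrite(f"pics/{n}0.png",f["color"][...,::-1]); print(n,{k:v for k,v in f.items() if k!="color"})
E
```

```text
{'time_s': 0.0, 'qpos': array([-7.37397515e+01,  1.83516285e+01,  8.97051203e+01, -1.99173197e-05,
        7.20437336e+01, -1.14468772e+00]), 'qvel': array([-0.11607251, -0.04626531,  0.09458913,  0.02469841, -0.04781433,
        0.00068296]), 'effort': array([ 3.20726049e-04, -4.12461984e+01, -2.31976748e+01,  7.29474798e-02,
        4.56374965e-02, -1.41470891e-04]), 'ee_pos': array([ 171.86953121, -548.1943648 ,  213.12911694]), 'ee_rot': array([-1.79899537e+02, -1.98842906e-03,  1.74049406e+01]), 'force': array([ 0.93945356, -0.3860859 ,  0.56622143]), 'torque': array([-0.00284824, -0.01434567, -0.00071151]), 'gripper_force': 0.0, 'gripper_width': 91.22212728757216}
scene {'vfov': 56.878887578340034, 'cx': 317.6809276966604, 'cy': 241.5477167439007, 'view': array([[-8.89735405e-01, -4.56403566e-01, -8.16664746e-03,
         4.74466943e+02],
       [ 3.01105231e-01, -6.00247796e-01,  7.40971135e-01,
        -2.02014757e+02],
       [-3.43083880e-01,  6.56809233e-01,  6.71487217e-01,
        -6.82635004e+02],
       [ 0.00000000e+00,  0.00000000e+00,  0.00000000e+00,
         1.00000000e+00]])}
top {'vfov': 47.203029609743055, 'cx': 323.5814950066238, 'cy': 241.09748047071673, 'view': array([[-2.50189390e-02, -9.99566890e-01, -1.54947058e-02,
         8.76463224e+00],
       [ 9.89144401e-01, -2.69971769e-02,  1.44445517e-01,
        -5.66846644e+02],
       [-1.44801269e-01, -1.17126279e-02,  9.89391433e-01,
        -9.45468509e+02],
       [ 0.00000000e+00,  0.00000000e+00,  0.00000000e+00,
         1.00000000e+00]])}
```

View pics/top0.png

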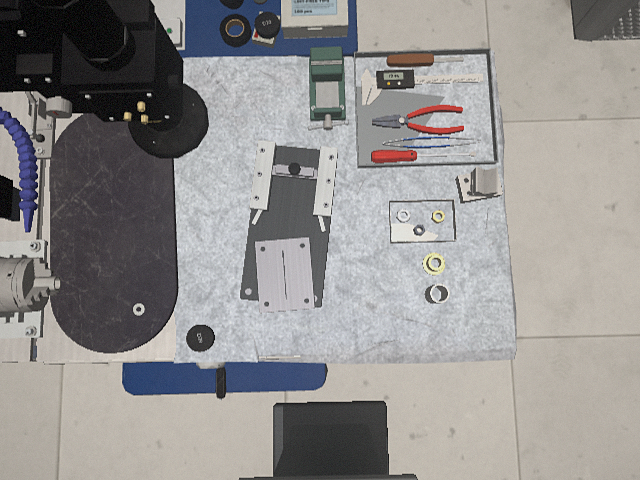

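View pics/scene0.png

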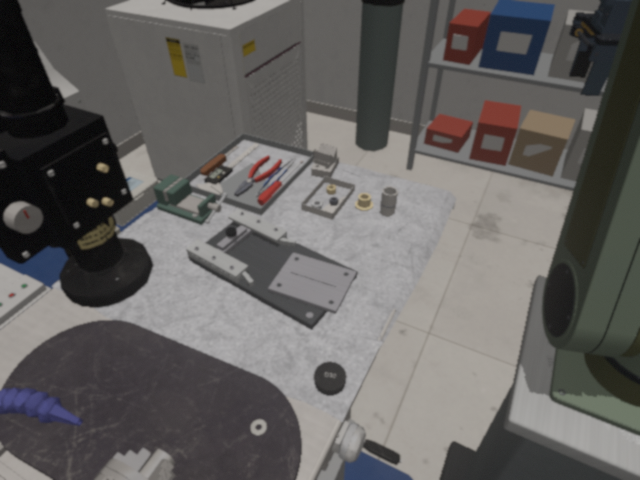

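The top view shows the nest with its mouth near (290,212), the plate at about (285,275) and the stop knob at (294,169). The bystanders are at (434,263), (436,293) and (200,338). I'll zoom in on the nest to measure it.

```bash
cat > h.py <<'E'
import numpy as np, cv2
from workcell import env, grab_frame
def K(f):
    fl=240/np.tan(np.radians(f["vfov"]/2)); return fl,f["cx"],f["cy"]
def ray(f,uv,z):
    fl,cx,cy=K(f); V=f["view"]; R,t=V[:3,:3],V[:3,3]
    uv=np.atleast_2d(uv).astype(float)
    d=np.c_[(uv[:,0]-cx)/fl,-(uv[:,1]-cy)/fl,-np.ones(len(uv))]@R
    c=-R.T@t
    return c+d*((z-c[2])/d[:,2])[:,None]
def proj(f,P):
    fl,cx,cy=K(f); V=f["view"]; p=np.atleast_2d(P)@V[:3,:3].T+V[:3,3]
    return np.c_[cx+fl*p[:,0]/-p[:,2],cy-fl*p[:,1]/-p[:,2]]
E
python3 - <<'E'
from h import *
im=cv2.imread("pics/top0.png")
cv2.imwrite("pics/c1.png",cv2.resize(im[135:320,230:350],None,fx=5,fy=5,interpolation=cv2.INTER_CUBIC)[:600])
a=cv2.resize(im[135:320,230:350],None,fx=5,fy=5,interpolation=cv2.INTER_CUBIC)
cv2.imwrite("pics/c1.png",np.rot90(a)[:600,:].copy()[:, -925:] if 0 else cv2.resize(np.rot90(a),(800,519)))
b=cv2.imread("pics/scene0.png")[190:335,180:365]
cv2.imwrite("pics/c2.png",cv2.resize(b,None,fx=4,fy=4,interpolation=cv2.INTER_CUBIC))
E
```

```text
(no output)
```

View pics/c1.png

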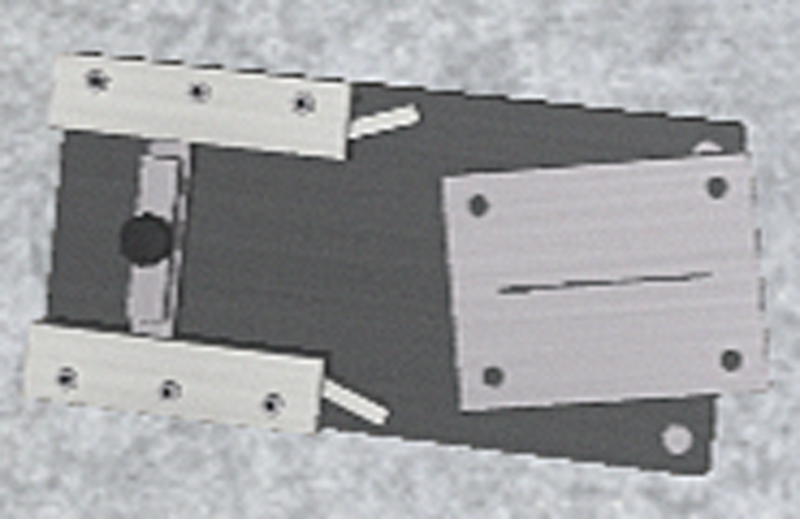

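View pics/c2.png

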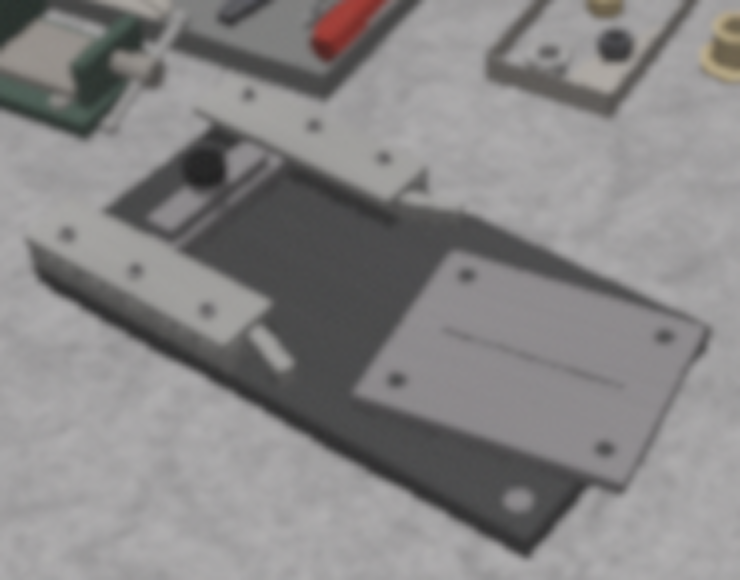

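The crops show the plate marks at crop (478,205), (717,187), (731,360) and (493,376). The rear deck corners are at (745,122) and (710,474). The lip mouth corners are at (343,158) and (323,358). Next step: turn these into poses.

```bash
cat >> h.py <<'E'
def blob(g,uv,r=4):
    u,v=np.round(uv).astype(int); w=g[v-r:v+r+1,u-r:u+r+1].astype(float)
    m=np.clip(np.median(w)-15-w,0,None); yy,xx=np.mgrid[-r:r+1,-r:r+1]
    return np.array([u+(m*xx).sum()/m.sum(), v+(m*yy).sum()/m.sum()])
def fit(A,B): # 2D rigid A->B
    a,b=A.mean(0),B.mean(0); H=(A-a).T@(B-b); th=np.arctan2(H[0,1]-H[1,0],H[0,0]+H[1,1])
    R=np.array([[np.cos(th),-np.sin(th)],[np.sin(th),np.cos(th)]]); t=b-R@a
    return R,t,np.degrees(th),np.linalg.norm((R@A.T).T+t-B,axis=1)
E
python3 - <<'E'
from h import *
f=grab_frame("top"); g=cv2.cvtColor(f["color"],cv2.COLOR_RGB2GRAY)
c=lambda L:np.array([[350-y/4.324-.5,135+x/4.324-.5] for x,y in L])
# nest: crop px -> model
px=[(745,122,-165,-75,18),(710,474,-165,75,18),(345,158,0,-42,37.5),(324,358,0,42,37.5),(350,80,0,-75,37.5),(317,432,0,75,37.5),(62,52,130,-75,37.5),(52,127,130,-42,37.5),(37,320,130,42,37.5),(25,398,130,75,37.5)]
px=np.array(px,float); uv=c(px[:,:2]); W=np.vstack([ray(f,uv[i],px[i,4]) for i in range(len(px))])[:,:2]
R,t,th,res=fit(px[:,2:4],W); print("nest",t,th,res.round(1)); np.savez("nest.npz",R=R,t=t,th=th)
m=np.array([blob(g,p) for p in c([(478,205),(717,187),(731,360),(493,376)])]); M=ray(f,m,28)[:,:2]; N=(M-t)@R
print("marks uv",m.round(1).tolist(),"world",M.round(1).tolist()); print("nest fr",N.round(1).tolist())
d=N[0]-N[1]+N[3]-N[2]; print("plate c",N.mean(0),"yaw rel",np.degrees(np.arctan2(d[1],d[0])), "sizes",np.linalg.norm(N-np.roll(N,1,0),axis=1))
E=ray(f,c([(443,178),(750,152),(770,388),(463,411)]),28)[:,:2]; print("corners nest",((E-t)@R).round(1).tolist())
k=ray(f,c([(147,241)]),55)[:,:2]; print("knob",(k-t)@R)
s=ray(f,c([(186,145),(174,336)]),33)[:,:2];print("stop edge",(s-t)@R)
b=ray(f,[[434,263],[436,293],[200,338]],20)[:,:2]; print("byst nest",((b-t)@R).round().tolist(),b.round().tolist())
# second view check
fs=grab_frame("scene"); gs=cv2.cvtColor(fs["color"],cv2.COLOR_RGB2GRAY)
p=proj(fs,np.c_[M,[28]*4]); print("scene pred",p.round(1).tolist())
q=np.array([[180+x/4-.5,190+y/4-.5] for x,y in[(397,380),(604,449),(664,337),(467,275)]]); print("scene seen",q.round(1).tolist(),(((ray(fs,q,28)[:,:2])-t)@R).round(1).tolist())
q=np.array([[180+x/4-.5,190+y/4-.5] for x,y in[(527,550),(708,330)]]);print("deck rear corners by scene (top edge)",((ray(fs,q,18)[:,:2]-t)@R).round(1).tolist())
E
```

```text
nest [621.95995912  53.972371  ] -7.355785324006933 [1.8 1.1 0.6 1.3 1.8 1.4 2.6 1.2 2.8 0.7]
marks uv [[302.0, 245.1], [306.2, 300.3], [266.2, 303.6], [262.4, 248.5]] world [[562.5, 33.6], [462.4, 28.0], [458.4, 99.8], [558.2, 105.8]]
nest fr [[-56.4, -27.8], [-154.9, -46.2], [-168.1, 24.5], [-69.9, 43.2]]
plate c [-112.32803007   -1.56697037] yaw rel 10.670459470454809 sizes [ 72.27944141 100.24909197  71.94289098  99.9795268 ]
corners nest [[-40.2, -37.7], [-166.9, -62.2], [-185.2, 34.1], [-58.6, 59.2]]
knob [[77.54221461  0.29315947]]
stop edge [[ 70.61499849 -40.1561728 ]
 [ 67.76993924  41.59803754]]
byst nest [[-64.0, -270.0], [-118.0, -278.0], [-241.0, 137.0]] [[524.0, -206.0], [470.0, -206.0], [400.0, 220.0]]
scene pred [[295.6, 258.6], [345.3, 274.0], [329.9, 302.1], [277.8, 284.8]]
scene seen [[278.8, 284.5], [330.5, 301.8], [345.5, 273.8], [296.2, 258.2]] [[-70.8, 41.7], [-168.6, 23.4], [-155.0, -46.9], [-56.8, -29.2]]
deck rear corners by scene (top edge) [[-167.4, 79.1], [-164.7, -70.4]]
```

Both views agree to about 1.5 mm. The plate is centred at (-112, -1.6) in the nest frame and turned +10.7°. I'll push its rear edge with two spread fingers aligned to the nest.

Request:
{"op": "move_arm", "data": {"plan": [{"wz":0.108},{"wz":0.108},{"wz":0.108},{"wz":0.108},{}], "gripper": 6.4}}

```text
schema error: expected keys tx, ty, tz, wx, wy, wz
```

Request:
{"op": "move_arm", "data": {"plan": [{"tx":0.64,"ty":-2.72},{"tx":0.64,"ty":-2.72},{"tx":0.64,"ty":-2.72},{"tx":0.64,"ty":-2.72},{"tx":0.64,"ty":-2.72},{"tx":0.64,"ty":-2.72},{"tx":0.64,"ty":-2.72},{"tx":0.64,"ty":-2.72},{"tx":0.64,"ty":-2.72},{"tx":0.64,"ty":-2.72},{"tx":0.64,"ty":-2.72},{"tx":0.64,"ty":-2.72}]}}

```text
schema error: expected keys tx, ty, tz, wx, wy, wz
```

Request:
{"op": "move_arm", "data": {"plan": [{"tx":0.64,"ty":-2.72},{"tx":0.64,"ty":-2.72},{"tx":0.64,"ty":-2.72},{"tx":0.64,"ty":-2.72},{"tx":0.64,"ty":-2.72},{"tx":0.64,"ty":-2.72},{"tx":0.64,"ty":-2.72},{"tx":0.64,"ty":-2.72},{"tx":0.64,"ty":-2.72},{"tx":0.64,"ty":-2.72},{"tx":0.64,"ty":-2.72},{}]}}

```text
schema error: expected keys tx, ty, tz, wx, wy, wz
```

Request:
{"op": "move_arm", "data": {"plan": [{"tx":0,"ty":0,"tz":0,"wx":0,"wy":0,"wz":0.108},{"tx":0,"ty":0,"tz":0,"wx":0,"wy":0,"wz":0.108},{"tx":0,"ty":0,"tz":0,"wx":0,"wy":0,"wz":0.108},{"tx":0,"ty":0,"tz":0,"wx":0,"wy":0,"wz":0.108},{"tx":0,"ty":0,"tz":0,"wx":0,"wy":0,"wz":0}], "gripper": 6.4}}

```text
time_s: 0.62
ee_pos: [172.0, -548.6, 213.7]
ee_rot: [-180.0, 0.0, -7.4]
force: [0.9, -0.7, 0.3]
gripper_width: 64.2
gripper_force: 0.0
```

Request:
{"op": "move_arm", "data": {"plan": [{"tx":0.64,"ty":-2.72,"tz":0,"wx":0,"wy":0,"wz":0},{"tx":0.64,"ty":-2.72,"tz":0,"wx":0,"wy":0,"wz":0},{"tx":0.64,"ty":-2.72,"tz":0,"wx":0,"wy":0,"wz":0},{"tx":0.64,"ty":-2.72,"tz":0,"wx":0,"wy":0,"wz":0},{"tx":0.64,"ty":-2.72,"tz":0,"wx":0,"wy":0,"wz":0},{"tx":0.64,"ty":-2.72,"tz":0,"wx":0,"wy":0,"wz":0},{"tx":0.64,"ty":-2.72,"tz":0,"wx":0,"wy":0,"wz":0},{"tx":0.64,"ty":-2.72,"tz":0,"wx":0,"wy":0,"wz":0},{"tx":0.64,"ty":-2.72,"tz":0,"wx":0,"wy":0,"wz":0},{"tx":0.64,"ty":-2.72,"tz":0,"wx":0,"wy":0,"wz":0},{"tx":0.64,"ty":-2.72,"tz":0,"wx":0,"wy":0,"wz":0},{"tx":0.64,"ty":-2.72,"tz":0,"wx":0,"wy":0,"wz":0}]}}

```text
time_s: 1.62
ee_pos: [290.0, -233.4, 214.0]
ee_rot: [180.0, -0.0, -7.2]
force: [-0.2, 1.3, -0.8]
gripper_width: 63.9
gripper_force: 0.0
```

Request:
{"op": "move_arm", "data": {"plan": [{"tx":0.64,"ty":-2.72,"tz":0,"wx":0,"wy":0,"wz":0},{"tx":0.64,"ty":-2.72,"tz":0,"wx":0,"wy":0,"wz":0},{"tx":0.64,"ty":-2.72,"tz":0,"wx":0,"wy":0,"wz":0},{"tx":0.64,"ty":-2.72,"tz":0,"wx":0,"wy":0,"wz":0},{"tx":0.64,"ty":-2.72,"tz":0,"wx":0,"wy":0,"wz":0},{"tx":0.64,"ty":-2.72,"tz":0,"wx":0,"wy":0,"wz":0},{"tx":0.64,"ty":-2.72,"tz":0,"wx":0,"wy":0,"wz":0},{"tx":0.64,"ty":-2.72,"tz":0,"wx":0,"wy":0,"wz":0},{"tx":0.64,"ty":-2.72,"tz":0,"wx":0,"wy":0,"wz":0},{"tx":0.64,"ty":-2.72,"tz":0,"wx":0,"wy":0,"wz":0},{"tx":0.64,"ty":-2.72,"tz":0,"wx":0,"wy":0,"wz":0},{"tx":0.64,"ty":-2.72,"tz":0,"wx":0,"wy":0,"wz":0}]}}

```text
time_s: 2.62
ee_pos: [408.0, 80.6, 214.0]
ee_rot: [180.0, -0.0, -7.1]
force: [0.2, -0.6, 0.2]
gripper_width: 64.1
gripper_force: 0.0
```

Request:
{"op": "move_arm", "data": {"plan": [{"tx":0,"ty":0,"tz":3,"wx":0,"wy":0,"wz":0},{"tx":0,"ty":0,"tz":3,"wx":0,"wy":0,"wz":0},{"tx":0,"ty":0,"tz":3,"wx":0,"wy":0,"wz":0},{"tx":0,"ty":0,"tz":3,"wx":0,"wy":0,"wz":0},{"tx":0,"ty":0,"tz":3,"wx":0,"wy":0,"wz":0},{"tx":0,"ty":0,"tz":2.2,"wx":0,"wy":0,"wz":0},{"tx":0,"ty":0,"tz":1.1,"wx":0,"wy":0,"wz":0},{"tx":0,"ty":0,"tz":0,"wx":0,"wy":0,"wz":0},{"tx":0,"ty":0,"tz":0,"wx":0,"wy":0,"wz":0}]}}

```text
time_s: 3.37
ee_pos: [407.7, 79.1, 30.7]
ee_rot: [180.0, 0.1, -7.2]
force: [0.9, -0.1, 0.3]
gripper_width: 64.2
gripper_force: 0.0
```

```bash
python3 - <<'E'
from h import *
f=grab_frame("top"); a=f["color"][...,::-1]; s=grab_frame("scene")["color"][...,::-1]
cv2.imwrite("pics/d1.png",np.hstack([cv2.resize(a[190:370,200:360],None,fx=2.5,fy=2.5),cv2.resize(s[210:390,220:380],None,fx=2.5,fy=2.5)]))
print(env.state()["ee_pos"])
E
```

```text
[408.77096144  79.26583545  31.82352612]
```

View pics/d1.png

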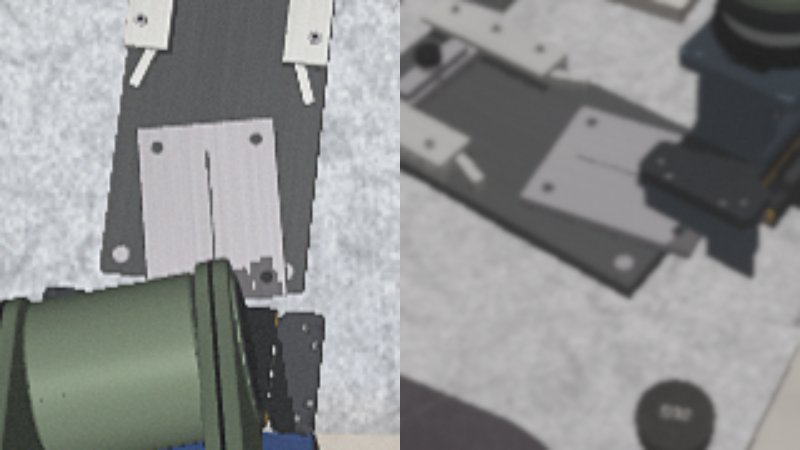

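The fingers stand behind the plate's overhanging rear edge, seen at the right-hand crop around (700,230), and aren't touching it yet. I'll lower them to edge height and start the push.

Request:
{"op": "move_arm", "data": {"plan": [{"tx":0,"ty":0,"tz":0.45,"wx":0,"wy":0,"wz":0},{"tx":0,"ty":0,"tz":0.4,"wx":0,"wy":0,"wz":0},{"tx":0.5,"ty":0,"tz":0,"wx":0,"wy":0,"wz":0},{"tx":0.4,"ty":0,"tz":0,"wx":0,"wy":0,"wz":0},{"tx":0.3,"ty":0,"tz":0,"wx":0,"wy":0,"wz":0},{"tx":0.3,"ty":0,"tz":0,"wx":0,"wy":0,"wz":0},{"tx":0.3,"ty":0,"tz":0,"wx":0,"wy":0,"wz":0},{"tx":0.3,"ty":0,"tz":0,"wx":0,"wy":0,"wz":0}]}}

```text
time_s: 4.13
ee_pos: [428.0, 76.5, 22.4]
ee_rot: [180.0, 0.1, -7.3]
force: [-3.9, 1.1, 2.4]
gripper_width: 63.8
gripper_force: 1.6
```

Request:
{"op": "move_arm", "data": {"plan": [{"tx":0.3,"ty":0,"tz":0,"wx":0,"wy":0,"wz":0},{"tx":0.3,"ty":0,"tz":0,"wx":0,"wy":0,"wz":0},{"tx":0.3,"ty":0,"tz":0,"wx":0,"wy":0,"wz":0},{"tx":0.3,"ty":0,"tz":0,"wx":0,"wy":0,"wz":0},{"tx":0.3,"ty":0,"tz":0,"wx":0,"wy":0,"wz":0}]}}

```text
time_s: 4.55
ee_pos: [443.9, 74.5, 22.4]
ee_rot: [180.0, -0.0, -7.3]
force: [-2.7, 1.1, 1.7]
gripper_width: 63.6
gripper_force: 1.3
```

```bash
python3 - <<'E'
from h import *
f=grab_frame("top"); a=f["color"][...,::-1]; s=grab_frame("scene")["color"][...,::-1]
cv2.imwrite("pics/top1.png",a);cv2.imwrite("pics/scene1.png",s)
cv2.imwrite("pics/d2.png",np.hstack([cv2.resize(a[190:370,200:360],None,fx=2.5,fy=2.5),cv2.resize(s[210:390,220:380],None,fx=2.5,fy=2.5)]))
print(env.state()["ee_pos"],env.state()["force"])
E
```

```text
[444.73691263  74.41276161  22.46531973] [ 0.6873382  -0.06906185 -0.1096457 ]
```

View pics/d2.png

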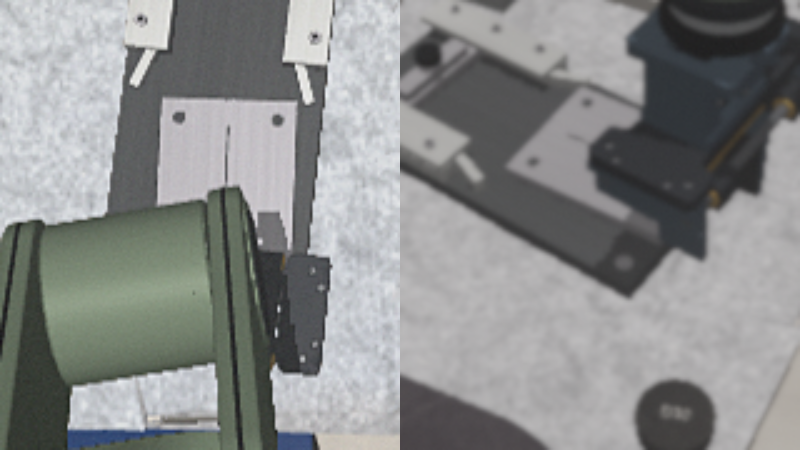

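The plate has partly squared up and moved right. Its front marks are at about (271.5,236.8) and (311,238) in the top view. I'll measure the new pose from them.

```bash
cat > m.py <<'E'
from h import *
import sys
n=np.load("nest.npz"); R,t=n["R"],n["t"]
def meas(seed):
    f=grab_frame("top"); g=cv2.cvtColor(f["color"],cv2.COLOR_RGB2GRAY)
    m=np.array([blob(g,p) for p in seed]); N=(ray(f,m,28)[:,:2]-t)@R
    d=N[0]-N[1] # left - right
    yaw=np.arctan2(-d[0],d[1]); c=N.mean(0)-50*np.array([np.cos(yaw),np.sin(yaw)])
    print("uv",m.round(1).tolist(),"len",np.linalg.norm(d).round(1),"plate nest",c.round(1),"yaw",np.degrees(yaw).round(2),"rear x",(c[0]-65*np.cos(yaw)).round(1))
    st=env.state(); print("tcp nest",((st["ee_pos"][:2]-t)@R).round(1),st["force"].round(1),st["time_s"])
s=[float(x) for x in sys.argv[1:]]; meas(np.array(s).reshape(2,2))
E
python3 m.py 271.5 236.8 311 238
```

```text
uv [[271.6, 236.0], [310.9, 237.5]] len 71.9 plate nest [-92.9  -9.9] yaw 3.66 rear x -157.8
tcp nest [-178.5   -2.5] [-0.4  0.5  0.2] 4.7
```

Request:
{"op": "move_arm", "data": {"plan": [{"tx":-0.5,"ty":0,"tz":0,"wx":0,"wy":0,"wz":0},{"tx":-0.5,"ty":0,"tz":-1,"wx":0,"wy":0,"wz":0},{"tx":0,"ty":0,"tz":-2,"wx":0,"wy":0,"wz":0},{"tx":0,"ty":0,"tz":-2,"wx":0,"wy":0,"wz":0},{"tx":0,"ty":2,"tz":-1,"wx":0,"wy":0,"wz":0},{"tx":0,"ty":2,"tz":0,"wx":0,"wy":0,"wz":0},{"tx":1.5,"ty":2,"tz":0,"wx":0,"wy":0,"wz":0},{"tx":1.8,"ty":1.5,"tz":0,"wx":0,"wy":0,"wz":0},{"tx":1.8,"ty":1.5,"tz":0,"wx":0,"wy":0,"wz":0},{"tx":1.8,"ty":1.3,"tz":0,"wx":0,"wy":0,"wz":0},{"tx":1.3,"ty":1.0,"tz":0,"wx":0,"wy":0,"wz":0},{"tx":0.8,"ty":0,"tz":0,"wx":0,"wy":0,"wz":0}]}}

```text
time_s: 5.7
ee_pos: [509.6, -49.5, 83.3]
ee_rot: [180.0, -0.1, -7.5]
force: [-0.1, 0.7, -0.1]
gripper_width: 64.2
gripper_force: 0.0
```

Request:
{"op": "move_arm", "data": {"plan": [{"tx":0,"ty":0,"tz":1.5,"wx":0,"wy":0,"wz":0},{"tx":0,"ty":0,"tz":1.5,"wx":0,"wy":0,"wz":0},{"tx":0,"ty":0,"tz":1.5,"wx":0,"wy":0,"wz":0},{"tx":0,"ty":0,"tz":1,"wx":0,"wy":0,"wz":0},{"tx":0,"ty":0,"tz":0.5,"wx":0,"wy":0,"wz":0},{"tx":0,"ty":0,"tz":0,"wx":0,"wy":0,"wz":0}]}}

```text
time_s: 6.2
ee_pos: [507.5, -47.3, 21.8]
ee_rot: [180.0, 0.1, -7.3]
force: [0.2, 0.4, -0.1]
gripper_width: 64.1
gripper_force: 0.0
```

```bash
python3 m.py 271.5 236.8 311 238; python3 - <<'E'
from h import *
a=grab_frame("top")["color"][...,::-1]; s=grab_frame("scene")["color"][...,::-1]
cv2.imwrite("pics/d3.png",np.hstack([cv2.resize(a[190:370,200:360],None,fx=2.5,fy=2.5),cv2.resize(s[210:390,220:380],None,fx=2.5,fy=2.5)]))
E
```

```text
uv [[271.6, 236.0], [313.8, 238.0]] len 77.1 plate nest [-93.1 -12. ] yaw 3.15 rear x -158.0
tcp nest [ -99.8 -115.1] [-0.7 -0.4 -0.5] 6.25
```

View pics/d3.png

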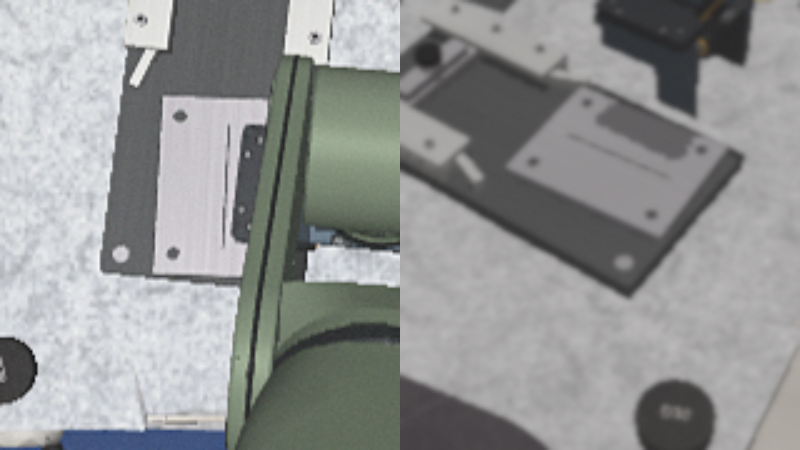

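The left finger is beside the plate's right edge, and the left marks are still visible at (271.6,236) and (269,291). Now I'll push sideways towards +y.

Request:
{"op": "move_arm", "data": {"plan": [{"tx":0,"ty":-0.4,"tz":0,"wx":0,"wy":0,"wz":0},{"tx":0,"ty":-0.3,"tz":0,"wx":0,"wy":0,"wz":0},{"tx":0,"ty":-0.3,"tz":0,"wx":0,"wy":0,"wz":0},{"tx":0,"ty":-0.2,"tz":0,"wx":0,"wy":0,"wz":0},{"tx":0,"ty":-0.2,"tz":0,"wx":0,"wy":0,"wz":0},{"tx":0,"ty":-0.2,"tz":0,"wx":0,"wy":0,"wz":0},{"tx":0,"ty":0,"tz":0,"wx":0,"wy":0,"wz":0}]}}

```text
time_s: 6.93
ee_pos: [510.3, -31.9, 22.5]
ee_rot: [180.0, 0.0, -7.3]
force: [-0.4, -1.2, 0.7]
gripper_width: 64.1
gripper_force: 0.9
```

```bash
cat > m2.py <<'E'
from h import *
import sys
n=np.load("nest.npz"); R,t=n["R"],n["t"]
f=grab_frame("top"); g=cv2.cvtColor(f["color"],cv2.COLOR_RGB2GRAY)
m=np.array(sys.argv[1:],float).reshape(2,2)
for _ in range(2): m=np.array([blob(g,p) for p in m])
N=(ray(f,m,28)[:,:2]-t)@R; d=N[0]-N[1]; yaw=np.arctan2(d[1],d[0]); c=N.mean(0)-36*np.array([-np.sin(yaw),np.cos(yaw)])
print("uv",m.round(1).tolist(),"len",np.linalg.norm(d).round(1),"plate nest",c.round(1),"yaw",np.degrees(yaw).round(2))
st=env.state(); print("tcp nest",((st["ee_pos"][:2]-t)@R).round(1),st["force"].round(1),st["time_s"])
E
python3 m2.py 271 236 268.5 291
```

```text
uv [[271.0, 235.6], [267.4, 290.5]] len 100.0 plate nest [-92.8  -8.1] yaw 2.96
tcp nest [-99.7 -99.5] [-1.3 -2.   1.4] 6.9833
```

Request:
{"op": "move_arm", "data": {"plan": [{"tx":0,"ty":-0.2,"tz":0,"wx":0,"wy":0,"wz":0},{"tx":0,"ty":-0.2,"tz":0,"wx":0,"wy":0,"wz":0},{"tx":0,"ty":-0.2,"tz":0,"wx":0,"wy":0,"wz":0},{"tx":0,"ty":-0.2,"tz":0,"wx":0,"wy":0,"wz":0},{"tx":0,"ty":-0.15,"tz":0,"wx":0,"wy":0,"wz":0},{"tx":0,"ty":0,"tz":0,"wx":0,"wy":0,"wz":0}]}}

```text
time_s: 7.48
ee_pos: [511.7, -22.2, 22.5]
ee_rot: [-180.0, -0.0, -7.3]
force: [-1.5, -1.8, 1.5]
gripper_width: 63.8
gripper_force: 1.2
```

```bash
python3 m2.py 266.5 235.3 262 290
```

```text
uv [[267.2, 233.3], [261.5, 287.9]] len 100.1 plate nest [-90.5   1.1] yaw 0.92
tcp nest [-99.6 -89.7] [-1.9 -1.5  1.9] 7.5333
```

Request:
{"op": "move_arm", "data": {"plan": [{"tx":0,"ty":0.5,"tz":0,"wx":0,"wy":0,"wz":0},{"tx":0,"ty":0.5,"tz":-1,"wx":0,"wy":0,"wz":0},{"tx":0,"ty":0,"tz":-2,"wx":0,"wy":0,"wz":0},{"tx":0,"ty":0,"tz":-2,"wx":0,"wy":0,"wz":0},{"tx":-1,"ty":0,"tz":-1,"wx":0,"wy":0,"wz":0},{"tx":-2,"ty":-1.5,"tz":0,"wx":0,"wy":0,"wz":0},{"tx":-2,"ty":-2,"tz":0,"wx":0,"wy":0,"wz":0},{"tx":-2,"ty":-2,"tz":0,"wx":0,"wy":0,"wz":0},{"tx":-1.5,"ty":-2,"tz":0,"wx":0,"wy":0,"wz":0},{"tx":-0.5,"ty":-1.5,"tz":0,"wx":0,"wy":0,"wz":0},{"tx":0,"ty":-1,"tz":0,"wx":0,"wy":0,"wz":0},{"tx":0,"ty":0,"tz":0,"wx":0,"wy":0,"wz":0}]}}

```text
time_s: 8.53
ee_pos: [434.9, 79.6, 83.2]
ee_rot: [-179.9, -0.1, -7.3]
force: [0.4, -0.9, -0.1]
gripper_width: 64.1
gripper_force: 0.0
```

Request:
{"op": "move_arm", "data": {"plan": [{"tx":0,"ty":0,"tz":1.5,"wx":0,"wy":0,"wz":0},{"tx":0,"ty":0,"tz":1.5,"wx":0,"wy":0,"wz":0},{"tx":0,"ty":0,"tz":1.5,"wx":0,"wy":0,"wz":0},{"tx":0,"ty":0,"tz":1,"wx":0,"wy":0,"wz":0},{"tx":0,"ty":0,"tz":0.5,"wx":0,"wy":0,"wz":0},{"tx":0.4,"ty":0,"tz":0,"wx":0,"wy":0,"wz":0},{"tx":0.4,"ty":0,"tz":0,"wx":0,"wy":0,"wz":0},{"tx":0.3,"ty":0,"tz":0,"wx":0,"wy":0,"wz":0},{"tx":0.3,"ty":0,"tz":0,"wx":0,"wy":0,"wz":0},{"tx":0.3,"ty":0,"tz":0,"wx":0,"wy":0,"wz":0},{"tx":0.3,"ty":0,"tz":0,"wx":0,"wy":0,"wz":0},{"tx":0.3,"ty":0,"tz":0,"wx":0,"wy":0,"wz":0}]}}

```text
time_s: 9.53
ee_pos: [455.5, 75.3, 22.5]
ee_rot: [180.0, 0.2, -7.4]
force: [-4.1, 0.7, 3.6]
gripper_width: 63.8
gripper_force: 2.4
```

```bash
python3 m.py 267 230 306 234
```

```text
uv [[268.6, 230.5], [307.9, 234.3]] len 72.3 plate nest [-85.5  -0.4] yaw 0.14 rear x -150.5
tcp nest [-1.667e+02 -1.000e-01] [-2.4  0.   0.8] 9.5833
```

Request:
{"op": "move_arm", "data": {"plan": [{"tx":0.2,"ty":0,"tz":0,"wx":0,"wy":0,"wz":0},{"tx":0.2,"ty":0,"tz":0,"wx":0,"wy":0,"wz":0},{"tx":0.2,"ty":0,"tz":0,"wx":0,"wy":0,"wz":0},{"tx":0.2,"ty":0,"tz":0,"wx":0,"wy":0,"wz":0},{"tx":0.2,"ty":0,"tz":0,"wx":0,"wy":0,"wz":0},{"tx":0.2,"ty":0,"tz":0,"wx":0,"wy":0,"wz":0},{"tx":0.2,"ty":0,"tz":0,"wx":0,"wy":0,"wz":0},{"tx":0.2,"ty":0,"tz":0,"wx":0,"wy":0,"wz":0},{"tx":0.2,"ty":0,"tz":0,"wx":0,"wy":0,"wz":0},{"tx":0.2,"ty":0,"tz":0,"wx":0,"wy":0,"wz":0}]}}

```text
time_s: 10.42
ee_pos: [476.8, 72.8, 22.4]
ee_rot: [180.0, 0.0, -7.3]
force: [-4.8, 0.8, 2.4]
gripper_width: 64.4
gripper_force: 2.4
```

```bash
python3 m.py 270 219 309.5 223
```

```text
uv [[269.8, 218.8], [309.0, 222.6]] len 72.3 plate nest [-63.8  -0.1] yaw 0.12 rear x -128.8
tcp nest [-1.462e+02  1.000e-01] [-3.3  1.2  1.1] 10.4667
```

Request:
{"op": "move_arm", "data": {"plan": [{"tx":0.2,"ty":0,"tz":0,"wx":0,"wy":0,"wz":0},{"tx":0.2,"ty":0,"tz":0,"wx":0,"wy":0,"wz":0},{"tx":0.2,"ty":0,"tz":0,"wx":0,"wy":0,"wz":0},{"tx":0.2,"ty":0,"tz":0,"wx":0,"wy":0,"wz":0},{"tx":0.2,"ty":0,"tz":0,"wx":0,"wy":0,"wz":0},{"tx":0.2,"ty":0,"tz":0,"wx":0,"wy":0,"wz":0},{"tx":0.2,"ty":0,"tz":0,"wx":0,"wy":0,"wz":0},{"tx":0.2,"ty":0,"tz":0,"wx":0,"wy":0,"wz":0},{"tx":0.2,"ty":0,"tz":0,"wx":0,"wy":0,"wz":0},{"tx":0.2,"ty":0,"tz":0,"wx":0,"wy":0,"wz":0}]}}

```text
time_s: 11.3
ee_pos: [496.4, 70.2, 22.4]
ee_rot: [180.0, 0.0, -7.3]
force: [-2.7, 3.3, -0.6]
gripper_width: 64.2
gripper_force: 1.6
```

```bash
python3 m.py 271 207 310 211
```

```text
uv [[269.8, 207.9], [310.1, 212.0]] len 74.7 plate nest [-43.8   1.5] yaw -0.16 rear x -108.8
tcp nest [-1.257e+02  1.000e-01] [-1.2  1.1 -0.9] 11.35
```

Request:
{"op": "move_arm", "data": {"plan": [{"tx":0.2,"ty":0,"tz":0,"wx":0,"wy":0,"wz":0},{"tx":0.2,"ty":0,"tz":0,"wx":0,"wy":0,"wz":0},{"tx":0.2,"ty":0,"tz":0,"wx":0,"wy":0,"wz":0},{"tx":0.2,"ty":0,"tz":0,"wx":0,"wy":0,"wz":0},{"tx":0.2,"ty":0,"tz":0,"wx":0,"wy":0,"wz":0},{"tx":0.2,"ty":0,"tz":0,"wx":0,"wy":0,"wz":0},{"tx":0.2,"ty":0,"tz":0,"wx":0,"wy":0,"wz":0},{"tx":0.2,"ty":0,"tz":0,"wx":0,"wy":0,"wz":0},{"tx":0.2,"ty":0,"tz":0,"wx":0,"wy":0,"wz":0},{"tx":0.2,"ty":0,"tz":0,"wx":0,"wy":0,"wz":0}]}}

```text
time_s: 12.18
ee_pos: [516.4, 67.6, 22.4]
ee_rot: [180.0, -0.0, -7.3]
force: [-3.9, 1.8, 0.0]
gripper_width: 64.0
gripper_force: 1.7
```

```bash
python3 m.py 271.5 197 311 201; python3 - <<'E'
from h import *
f=grab_frame("top");a=f["color"][...,::-1]; s=grab_frame("scene")["color"][...,::-1]
cv2.imwrite("pics/top5.png",a)
cv2.imwrite("pics/d4.png",np.hstack([cv2.resize(a[135:285,240:340],None,fx=4,fy=4,interpolation=cv2.INTER_CUBIC),cv2.resize(s[200:350,190:290],None,fx=4,fy=4)]))
E
```

```text
uv [[271.0, 197.5], [311.3, 201.2]] len 74.9 plate nest [-23.7   1.1] yaw 0.33 rear x -88.7
tcp nest [-1.057e+02  1.000e-01] [-1.2  1.9 -0.9] 12.2333
```

View pics/d4.png

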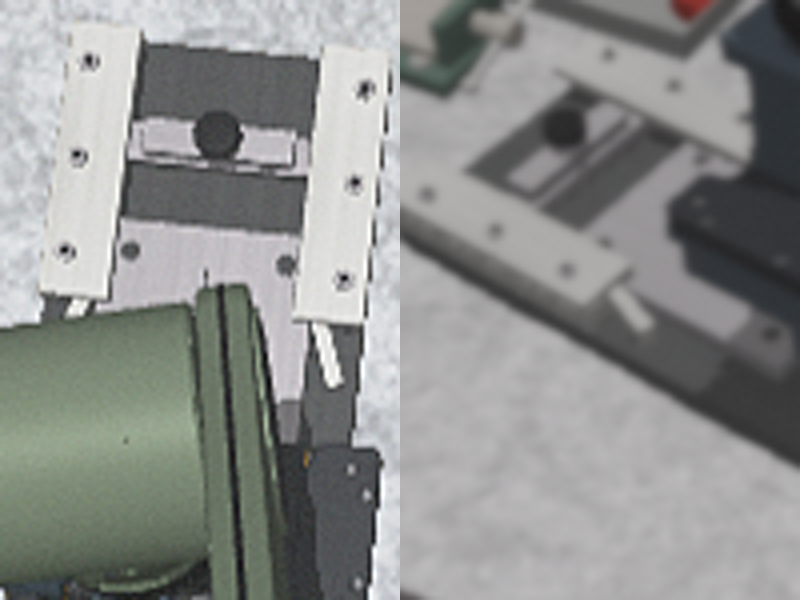

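The plate is well under both lips, with front marks at crop (130,251) and (287,265). Its front edge is at row ~222 and the stop face at row ~172, so about 23 mm is left. I'll move closer, then creep.

Request:
{"op": "move_arm", "data": {"plan": [{"tx":0.2,"ty":0,"tz":0,"wx":0,"wy":0,"wz":0},{"tx":0.2,"ty":0,"tz":0,"wx":0,"wy":0,"wz":0},{"tx":0.2,"ty":0,"tz":0,"wx":0,"wy":0,"wz":0},{"tx":0.2,"ty":0,"tz":0,"wx":0,"wy":0,"wz":0},{"tx":0.2,"ty":0,"tz":0,"wx":0,"wy":0,"wz":0},{"tx":0.2,"ty":0,"tz":0,"wx":0,"wy":0,"wz":0},{"tx":0.1,"ty":0,"tz":0,"wx":0,"wy":0,"wz":0},{"tx":0.1,"ty":0,"tz":0,"wx":0,"wy":0,"wz":0},{"tx":0.1,"ty":0,"tz":0,"wx":0,"wy":0,"wz":0},{"tx":0.1,"ty":0,"tz":0,"wx":0,"wy":0,"wz":0}]}}

```text
time_s: 13.17
ee_pos: [531.7, 65.6, 22.5]
ee_rot: [180.0, 0.1, -7.4]
force: [-4.6, 3.0, 2.4]
gripper_width: 64.3
gripper_force: 2.5
```

```bash
python3 m.py 272 189 311.5 193; python3 - <<'E'
from h import *
n=np.load("nest.npz"); R,t=n["R"],n["t"]
f=grab_frame("top");g=cv2.cvtColor(f["color"],cv2.COLOR_RGB2GRAY)
cv2.imwrite("pics/top6.png",f["color"][...,::-1])
# profile along nest x at y=-20,20, plane z=28 (edge visible)
for y in(-30,-20,20,30):
    x=np.arange(30,90,1.5); P=np.c_[(np.c_[x,0*x+y]@R.T)+t,0*x+28]; uv=proj(f,P).astype(np.float32)
    print(y,list(zip(x.tolist(),cv2.remap(g,uv[:,:1],uv[:,1:],cv2.INTER_LINEAR)[:,0].tolist()))[8:32])
E
```

```text
uv [[271.9, 189.4], [312.2, 193.1]] len 74.9 plate nest [-8.4  1.1] yaw 0.35 rear x -73.4
tcp nest [-90.6   0. ] [-4.   1.8  1.9] 13.2167
-30 [(42.0, 201), (43.5, 198), (45.0, 191), (46.5, 193), (48.0, 194), (49.5, 192), (51.0, 189), (52.5, 190), (54.0, 194), (55.5, 172), (57.0, 127), (58.5, 87), (60.0, 95), (61.5, 97), (63.0, 96), (64.5, 96), (66.0, 80), (67.5, 64), (69.0, 113), (70.5, 168), (72.0, 143), (73.5, 102), (75.0, 143), (76.5, 185)]
-20 [(42.0, 193), (43.5, 195), (45.0, 193), (46.5, 190), (48.0, 193), (49.5, 196), (51.0, 191), (52.5, 193), (54.0, 196), (55.5, 161), (57.0, 116), (58.5, 96), (60.0, 96), (61.5, 100), (63.0, 101), (64.5, 102), (66.0, 95), (67.5, 83), (69.0, 86), (70.5, 100), (72.0, 88), (73.5, 108), (75.0, 175), (76.5, 203)]
20 [(42.0, 188), (43.5, 189), (45.0, 189), (46.5, 188), (48.0, 187), (49.5, 189), (51.0, 187), (52.5, 190), (54.0, 189), (55.5, 170), (57.0, 125), (58.5, 97), (60.0, 90), (61.5, 95), (63.0, 95), (64.5, 94), (66.0, 86), (67.5, 77), (69.0, 76), (70.5, 143), (72.0, 131), (73.5, 129), (75.0, 159), (76.5, 192)]
30 [(42.0, 191), (43.5, 189), (45.0, 186), (46.5, 186), (48.0, 186), (49.5, 186), (51.0, 186), (52.5, 185), (54.0, 195), (55.5, 167), (57.0, 121), (58.5, 83), (60.0, 95), (61.5, 96), (63.0, 96), (64.5, 97), (66.0, 94), (67.5, 80), (69.0, 113), (70.5, 144), (72.0, 136), (73.5, 88), (75.0, 145), (76.5, 184)]
```

Request:
{"op": "move_arm", "data": {"plan": [{"tx":0.1,"ty":0,"tz":0,"wx":0,"wy":0,"wz":0},{"tx":0.1,"ty":0,"tz":0,"wx":0,"wy":0,"wz":0},{"tx":0.1,"ty":0,"tz":0,"wx":0,"wy":0,"wz":0},{"tx":0.1,"ty":0,"tz":0,"wx":0,"wy":0,"wz":0},{"tx":0.05,"ty":0,"tz":0,"wx":0,"wy":0,"wz":0},{"tx":0.05,"ty":0,"tz":0,"wx":0,"wy":0,"wz":0},{"tx":0.05,"ty":0,"tz":0,"wx":0,"wy":0,"wz":0},{"tx":0.05,"ty":0,"tz":0,"wx":0,"wy":0,"wz":0}]}}

```text
time_s: 13.93
ee_pos: [537.8, 64.8, 22.5]
ee_rot: [180.0, 0.0, -7.3]
force: [-4.8, 1.6, 2.9]
gripper_width: 64.0
gripper_force: 2.6
```

```bash
cat > g.py <<'E'
from h import *
n=np.load("nest.npz"); R,t=n["R"],n["t"]
f=grab_frame("top");g=cv2.cvtColor(f["color"],cv2.COLOR_RGB2GRAY)
for y in(-33,-27,20,27,33):
    x=np.arange(50,86,.5); P=np.c_[(np.c_[x,0*x+y]@R.T)+t,0*x+28]; uv=proj(f,P).astype(np.float32)
    p=cv2.remap(g,uv[:,:1],uv[:,1:],cv2.INTER_LINEAR)[:,0].astype(int); i=np.where(p<140)[0][0]; j=np.where(x>74)[0]; k=j[np.where(p[j]>140)[0][0]]
    print(y,"front",x[i],"stop upper face",x[k],p[i-2:i+34:2].tolist())
k=cv2.inRange(g[150:190,275:315],0,50); M=cv2.moments(k,True); u=np.array([275+M["m10"]/M["m00"],150+M["m01"]/M["m00"]]); print("knob",((ray(f,u,55)[:,:2]-t)@R).round(2),M["m00"])
st=env.state(); print("tcp",((st["ee_pos"][:2]-t)@R).round(2),st["force"].round(1),st["time_s"])
E
python3 g.py; python3 m.py 272.3 187 312.4 191
```

```text
-33 front 50.0 stop upper face 85.0 []
-27 front 62.5 stop upper face 75.0 [164, 131, 97, 85, 92, 89, 79, 106, 149, 151, 136, 104, 71, 124, 179, 192, 203, 197]
20 front 62.0 stop upper face 74.5 [165, 138, 106, 97, 92, 86, 79, 71, 70, 121, 153, 134, 124, 140, 160, 183, 194, 192]
27 front 63.0 stop upper face 75.5 [155, 127, 101, 87, 78, 71, 64, 112, 173, 162, 145, 113, 87, 132, 170, 184, 194, 191]
33 front 50.0 stop upper face 75.0 []
knob [[75.88 -4.97]] 9.0
tcp [-8.47e+01  1.00e-02] [-4.7  1.5  3.3] 13.9833
uv [[272.2, 186.4], [312.5, 190.0]] len 74.9 plate nest [-2.6  1. ] yaw 0.54 rear x -67.6
tcp nest [-84.7   0. ] [-4.9  1.3  3.4] 14.0333
```

Request:
{"op": "move_arm", "data": {"plan": [{"tx":0.04,"ty":0,"tz":0,"wx":0,"wy":0,"wz":0},{"tx":0.04,"ty":0,"tz":0,"wx":0,"wy":0,"wz":0},{"tx":0.04,"ty":0,"tz":0,"wx":0,"wy":0,"wz":0},{"tx":0.03,"ty":0,"tz":0,"wx":0,"wy":0,"wz":0},{"tx":0.03,"ty":0,"tz":0,"wx":0,"wy":0,"wz":0},{"tx":0.03,"ty":0,"tz":0,"wx":0,"wy":0,"wz":0}]}}

```text
time_s: 14.53
ee_pos: [539.9, 64.6, 22.5]
ee_rot: [180.0, 0.0, -7.3]
force: [-5.0, 3.3, 3.1]
gripper_width: 64.1
gripper_force: 2.6
```

```bash
python3 g.py
```

```text
-33 front 50.0 stop upper face 85.0 []
-27 front 64.5 stop upper face 75.0 [163, 133, 102, 83, 72, 102, 150, 154, 140, 105, 70, 122, 177, 192, 205, 198, 193, 193]
20 front 64.5 stop upper face 74.5 [159, 130, 104, 84, 73, 69, 100, 143, 143, 125, 133, 149, 173, 195, 194, 192, 188, 186]
27 front 65.0 stop upper face 75.5 [161, 124, 83, 69, 64, 111, 170, 160, 144, 110, 84, 132, 173, 185, 194, 191, 188, 185]
33 front 50.0 stop upper face 75.0 []
knob [[67.14 -7.88]] 8.0
tcp [-8.266e+01  1.000e-02] [-4.5  2.   2.9] 14.5833
```

Request:
{"op": "move_arm", "data": {"plan": [{"tx":0.03,"ty":0,"tz":0,"wx":0,"wy":0,"wz":0},{"tx":0.03,"ty":0,"tz":0,"wx":0,"wy":0,"wz":0},{"tx":0.03,"ty":0,"tz":0,"wx":0,"wy":0,"wz":0},{"tx":0.03,"ty":0,"tz":0,"wx":0,"wy":0,"wz":0}]}}

```text
time_s: 14.92
ee_pos: [541.1, 64.4, 22.5]
ee_rot: [180.0, 0.0, -7.3]
force: [-5.2, 2.4, 3.6]
gripper_width: 63.9
gripper_force: 2.5
```

```bash
python3 g.py
```

```text
-33 front 50.0 stop upper face 85.0 []
-27 front 66.5 stop upper face 75.0 [157, 120, 78, 99, 147, 153, 142, 104, 67, 122, 180, 192, 202, 198, 194, 192, 192, 193]
20 front 65.5 stop upper face 74.5 [164, 128, 90, 70, 68, 101, 147, 144, 120, 130, 150, 173, 195, 193, 189, 186, 184, 185]
27 front 65.5 stop upper face 75.5 [169, 133, 98, 69, 69, 134, 166, 150, 127, 94, 107, 151, 177, 192, 192, 187, 185, 183]
33 front 50.0 stop upper face 75.0 []
knob [[64.42 -7.31]] 14.0
tcp [-8.145e+01  3.000e-02] [-4.9  1.7  2.7] 14.9667
```

Gap is now about 2–3 mm, so I'll keep creeping in very small steps.

Request:
{"op": "move_arm", "data": {"plan": [{"tx":0.03,"ty":0,"tz":0,"wx":0,"wy":0,"wz":0},{"tx":0.03,"ty":0,"tz":0,"wx":0,"wy":0,"wz":0},{"tx":0.02,"ty":0,"tz":0,"wx":0,"wy":0,"wz":0},{"tx":0.02,"ty":0,"tz":0,"wx":0,"wy":0,"wz":0}]}}

```text
time_s: 15.3
ee_pos: [542.1, 64.3, 22.5]
ee_rot: [180.0, 0.0, -7.3]
force: [-5.6, 1.6, 4.2]
gripper_width: 63.9
gripper_force: 2.6
```

```bash
python3 g.py
```

```text
-33 front 50.0 stop upper face 85.0 []
-27 front 66.5 stop upper face 75.0 [162, 123, 77, 96, 143, 149, 139, 105, 70, 123, 177, 194, 208, 200, 194, 193, 192, 192]
20 front 66.5 stop upper face 74.5 [161, 122, 89, 64, 92, 142, 142, 122, 132, 152, 173, 193, 192, 190, 189, 187, 186, 186]
27 front 66.5 stop upper face 75.5 [168, 133, 87, 76, 136, 166, 152, 129, 94, 107, 151, 177, 193, 193, 188, 186, 184, 184]
33 front 50.0 stop upper face 75.0 []
knob [[65.27 -7.86]] 14.0
tcp [-8.047e+01  5.000e-02] [-5.4  1.6  2.3] 15.35
```

Request:
{"op": "move_arm", "data": {"plan": [{"tx":0.02,"ty":0,"tz":0,"wx":0,"wy":0,"wz":0},{"tx":0.02,"ty":0,"tz":0,"wx":0,"wy":0,"wz":0},{"tx":0.02,"ty":0,"tz":0,"wx":0,"wy":0,"wz":0}]}}

```text
time_s: 15.6
ee_pos: [542.2, 64.3, 22.5]
ee_rot: [180.0, 0.1, -7.4]
force: [-4.8, 3.2, 3.6]
gripper_width: 63.9
gripper_force: 3.0
```

```bash
python3 g.py
```

```text
-33 front 50.0 stop upper face 85.0 []
-27 front 66.5 stop upper face 75.0 [160, 124, 82, 101, 146, 152, 142, 107, 71, 125, 181, 194, 205, 199, 195, 193, 192, 191]
20 front 67.0 stop upper face 74.5 [157, 121, 86, 66, 119, 152, 130, 118, 139, 160, 183, 194, 191, 188, 186, 185, 185, 185]
27 front 66.5 stop upper face 75.5 [170, 134, 85, 72, 135, 166, 151, 129, 95, 109, 152, 177, 190, 190, 186, 185, 184, 184]
33 front 50.0 stop upper face 75.0 []
knob [[62.37 -7.88]] 18.0
tcp [-8.022e+01  1.000e-02] [-4.3  2.3  3. ] 15.65
```

Request:
{"op": "move_arm", "data": {"plan": [{"tx":0.02,"ty":0,"tz":0,"wx":0,"wy":0,"wz":0},{"tx":0.02,"ty":0,"tz":0,"wx":0,"wy":0,"wz":0},{"tx":0,"ty":0,"tz":0,"wx":0,"wy":0,"wz":0}]}}

```text
time_s: 15.9
ee_pos: [543.2, 64.2, 22.5]
ee_rot: [180.0, 0.0, -7.3]
force: [-4.4, 1.6, 2.4]
gripper_width: 64.2
gripper_force: 2.4
```

```bash
python3 g.py
```

```text
-33 front 50.0 stop upper face 85.0 []
-27 front 68.0 stop upper face 75.0 [159, 134, 140, 144, 139, 122, 87, 96, 152, 187, 202, 203, 196, 193, 191, 191, 191, 192]
20 front 67.5 stop upper face 74.5 [157, 121, 79, 96, 139, 139, 120, 129, 149, 172, 193, 192, 189, 188, 187, 186, 185, 185]
27 front 67.5 stop upper face 75.5 [169, 130, 113, 148, 163, 150, 128, 94, 108, 151, 177, 191, 193, 190, 187, 184, 184, 184]
33 front 51.0 stop upper face 75.0 [149, 134, 118, 113, 112, 134, 163, 180, 192, 190, 188, 188, 187, 188, 190, 195, 185, 152]
knob [[63.76 -7.82]] 13.0
tcp [-7.942e+01  2.000e-02] [-4.7  2.7  3.5] 15.95
```

Request:
{"op": "move_arm", "data": {"plan": [{"tx":0.02,"ty":0,"tz":0,"wx":0,"wy":0,"wz":0},{"tx":0.02,"ty":0,"tz":0,"wx":0,"wy":0,"wz":0},{"tx":0,"ty":0,"tz":0,"wx":0,"wy":0,"wz":0}]}}

```text
time_s: 16.2
ee_pos: [543.3, 64.2, 22.4]
ee_rot: [180.0, 0.0, -7.3]
force: [-5.3, 2.1, 3.3]
gripper_width: 63.7
gripper_force: 2.6
```

```bash
python3 g.py
```

```text
-33 front 50.0 stop upper face 85.0 []
-27 front 68.0 stop upper face 75.0 [162, 134, 142, 147, 142, 123, 85, 95, 152, 187, 201, 202, 196, 193, 191, 190, 191, 190]
20 front 67.5 stop upper face 74.5 [165, 133, 93, 104, 141, 140, 122, 130, 147, 172, 196, 194, 190, 188, 186, 186, 186, 188]
27 front 68.0 stop upper face 75.5 [175, 137, 147, 167, 157, 144, 110, 83, 131, 172, 184, 193, 190, 187, 186, 185, 185, 185]
33 front 51.0 stop upper face 75.0 [151, 136, 120, 115, 114, 137, 168, 182, 190, 189, 187, 187, 187, 189, 192, 195, 186, 156]
knob [[62.81 -8.52]] 14.0
tcp [-7.919e+01  5.000e-02] [-5.9  1.7  2.3] 16.25
```

Request:
{"op": "move_arm", "data": {"plan": [{"tx":0.02,"ty":0,"tz":0,"wx":0,"wy":0,"wz":0},{"tx":0.02,"ty":0,"tz":0,"wx":0,"wy":0,"wz":0},{"tx":0,"ty":0,"tz":0,"wx":0,"wy":0,"wz":0}]}}

```text
time_s: 16.5
ee_pos: [543.9, 64.1, 22.5]
ee_rot: [180.0, 0.0, -7.3]
force: [-4.5, 2.2, 2.6]
gripper_width: 63.8
gripper_force: 2.5
```

```bash
python3 g.py
```

```text
-33 front 50.0 stop upper face 85.0 []
-27 front 71.5 stop upper face 75.0 [146, 135, 103, 69, 124, 180, 194, 206, 200, 195, 193, 192, 192, 191, 189, 189]
20 front 68.0 stop upper face 74.5 [173, 131, 100, 126, 144, 128, 121, 141, 161, 181, 192, 191, 190, 188, 186, 184, 186, 188]
27 front 68.0 stop upper face 75.5 [174, 135, 143, 161, 153, 142, 111, 86, 131, 170, 184, 194, 190, 187, 185, 185, 187, 188]
33 front 51.5 stop upper face 75.0 [157, 132, 112, 105, 102, 112, 131, 161, 178, 186, 189, 189, 188, 187, 189, 192, 173, 148]
knob [[60.39 -8.71]] 12.0
tcp [-7.869e+01  2.000e-02] [-5.   2.   2.3] 16.55
```

Request:
{"op": "move_arm", "data": {"plan": [{"tx":0.02,"ty":0,"tz":0,"wx":0,"wy":0,"wz":0},{"tx":0.02,"ty":0,"tz":0,"wx":0,"wy":0,"wz":0},{"tx":0,"ty":0,"tz":0,"wx":0,"wy":0,"wz":0}]}}

```text
time_s: 16.8
ee_pos: [544.0, 64.1, 22.4]
ee_rot: [180.0, 0.1, -7.4]
force: [-5.8, 2.7, 3.6]
gripper_width: 63.6
gripper_force: 2.9
```

```bash
python3 g.py
```

```text
-33 front 50.0 stop upper face 85.0 []
-27 front 68.0 stop upper face 75.0 [164, 139, 145, 147, 141, 122, 87, 97, 153, 188, 202, 203, 195, 192, 191, 190, 190, 190]
20 front 68.0 stop upper face 74.5 [171, 132, 103, 128, 145, 129, 121, 137, 156, 181, 193, 191, 187, 184, 183, 184, 186, 188]
27 front 68.0 stop upper face 75.5 [174, 138, 144, 159, 152, 142, 110, 85, 130, 169, 183, 194, 189, 185, 185, 185, 183, 183]
33 front 51.5 stop upper face 75.0 [153, 129, 110, 105, 102, 108, 125, 158, 178, 187, 191, 190, 189, 188, 190, 192, 174, 151]
knob [[63.46 -7.03]] 14.0
tcp [-7.863e+01  2.000e-02] [-5.5  2.2  3.3] 16.85
```

Request:
{"op": "move_arm", "data": {"plan": [{"tx":0.02,"ty":0,"tz":0,"wx":0,"wy":0,"wz":0},{"tx":0.02,"ty":0,"tz":0,"wx":0,"wy":0,"wz":0},{"tx":0,"ty":0,"tz":0,"wx":0,"wy":0,"wz":0}]}}

```text
time_s: 17.1
ee_pos: [544.6, 64.0, 22.4]
ee_rot: [180.0, 0.0, -7.4]
force: [-5.2, 2.2, 3.0]
gripper_width: 64.4
gripper_force: 2.6
```

```bash
python3 g.py
```

```text
-33 front 51.0 stop upper face 85.0 [168, 133, 108, 89, 87, 88, 98, 108, 143, 174, 187, 197, 196, 195, 195, 198, 206, 188]
-27 front 71.5 stop upper face 75.0 [152, 135, 101, 67, 120, 176, 192, 206, 199, 194, 194, 193, 192, 192, 191, 190]
20 front 69.0 stop upper face 74.5 [161, 134, 143, 144, 127, 120, 140, 160, 183, 194, 192, 189, 187, 186, 185, 186, 188, 188]
27 front 68.0 stop upper face 75.5 [173, 134, 143, 163, 155, 144, 110, 85, 129, 169, 185, 196, 192, 188, 184, 183, 184, 185]
33 front 51.5 stop upper face 75.0 [164, 137, 115, 101, 94, 110, 131, 157, 175, 186, 189, 188, 188, 186, 187, 188, 183, 174]
knob [[58.85 -8.82]] 11.0
tcp [-7.803e+01  3.000e-02] [-5.1  1.7  3.3] 17.15
```

Request:
{"op": "move_arm", "data": {"plan": [{"tx":0.02,"ty":0,"tz":0,"wx":0,"wy":0,"wz":0},{"tx":0.02,"ty":0,"tz":0,"wx":0,"wy":0,"wz":0},{"tx":0,"ty":0,"tz":0,"wx":0,"wy":0,"wz":0}]}}

```text
time_s: 17.4
ee_pos: [544.6, 64.0, 22.4]
ee_rot: [180.0, 0.1, -7.4]
force: [-5.3, 2.9, 3.7]
gripper_width: 64.1
gripper_force: 3.0
```

```bash
python3 g.py
```

```text
-33 front 51.0 stop upper face 85.0 [168, 135, 110, 91, 89, 88, 97, 105, 143, 177, 190, 199, 195, 193, 193, 196, 204, 187]
-27 front 71.5 stop upper face 75.0 [152, 131, 100, 69, 123, 178, 193, 206, 199, 193, 192, 192, 193, 193, 191, 190]
20 front 69.0 stop upper face 74.5 [160, 133, 144, 147, 129, 121, 139, 160, 184, 195, 193, 190, 186, 186, 187, 188, 188, 188]
27 front 68.0 stop upper face 75.5 [172, 137, 146, 165, 155, 142, 108, 82, 129, 170, 184, 195, 191, 187, 184, 183, 184, 186]
33 front 52.0 stop upper face 75.0 [154, 132, 115, 99, 104, 114, 141, 170, 184, 194, 190, 188, 186, 186, 188, 187, 179, 164]
knob [[62.15 -8.6 ]] 14.0
tcp [-7.8e+01  4.0e-02] [-5.4  2.4  4.6] 17.45
```

Request:
{"op": "move_arm", "data": {"plan": [{"tx":0.02,"ty":0,"tz":0,"wx":0,"wy":0,"wz":0},{"tx":0.02,"ty":0,"tz":0,"wx":0,"wy":0,"wz":0},{"tx":0,"ty":0,"tz":0,"wx":0,"wy":0,"wz":0}]}}

```text
time_s: 17.7
ee_pos: [544.6, 64.0, 22.5]
ee_rot: [180.0, 0.1, -7.4]
force: [-7.2, 3.3, 4.4]
gripper_width: 63.7
gripper_force: 3.4
```

```bash
python3 g.py
```

```text
-33 front 51.0 stop upper face 85.0 [163, 133, 110, 92, 88, 86, 97, 107, 143, 175, 188, 197, 194, 192, 194, 198, 205, 187]
-27 front 71.5 stop upper face 75.0 [157, 136, 103, 70, 123, 177, 191, 204, 198, 194, 193, 191, 191, 190, 189, 189]
20 front 69.0 stop upper face 74.5 [161, 133, 144, 146, 127, 117, 140, 161, 182, 193, 191, 188, 187, 186, 186, 185, 184, 186]
27 front 68.5 stop upper face 75.5 [156, 139, 157, 162, 150, 128, 94, 108, 152, 178, 192, 193, 189, 187, 185, 185, 186, 187]
33 front 52.0 stop upper face 75.0 [151, 129, 108, 85, 93, 111, 141, 173, 183, 191, 191, 191, 189, 188, 189, 188, 179, 164]
knob [[59.88 -8.31]] 12.0
tcp [-7.8e+01  3.0e-02] [-7.2  2.9  5.2] 17.75
```

Request:
{"op": "move_arm", "data": {"plan": [{"tx":0.02,"ty":0,"tz":0,"wx":0,"wy":0,"wz":0},{"tx":0.02,"ty":0,"tz":0,"wx":0,"wy":0,"wz":0},{"tx":0,"ty":0,"tz":0,"wx":0,"wy":0,"wz":0}]}}

```text
time_s: 18.0
ee_pos: [544.7, 64.0, 22.4]
ee_rot: [180.0, 0.2, -7.4]
force: [-6.9, 2.2, 5.7]
gripper_width: 63.8
gripper_force: 3.8
```

```bash
python3 g.py
```

```text
-33 front 51.0 stop upper face 85.0 [167, 135, 110, 90, 87, 86, 97, 107, 144, 176, 188, 197, 196, 196, 195, 197, 203, 186]
-27 front 71.5 stop upper face 75.0 [155, 136, 100, 66, 121, 178, 193, 206, 199, 193, 192, 192, 193, 192, 190, 189]
20 front 69.0 stop upper face 74.5 [163, 135, 142, 142, 128, 121, 138, 158, 183, 194, 191, 188, 186, 185, 185, 187, 188, 187]
27 front 68.0 stop upper face 75.5 [172, 136, 145, 165, 153, 139, 108, 85, 130, 169, 183, 194, 190, 187, 186, 186, 187, 187]
33 front 52.0 stop upper face 75.0 [162, 133, 109, 85, 92, 108, 140, 174, 184, 192, 191, 189, 186, 185, 187, 186, 179, 164]
knob [[59.79 -7.41]] 12.0
tcp [-7.797e+01  4.000e-02] [-7.3  2.9  6.2] 18.05
```

Request:
{"op": "move_arm", "data": {"plan": [{"tx":0.02,"ty":0,"tz":0,"wx":0,"wy":0,"wz":0},{"tx":0.02,"ty":0,"tz":0,"wx":0,"wy":0,"wz":0},{"tx":0,"ty":0,"tz":0,"wx":0,"wy":0,"wz":0}]}}

```text
time_s: 18.3
ee_pos: [544.7, 64.0, 22.4]
ee_rot: [180.0, 0.2, -7.4]
force: [-8.2, 3.8, 5.8]
gripper_width: 63.7
gripper_force: 4.2
```

```bash
python3 g.py|tail -1; python3 m.py 272.5 184.3 312.8 188
```

```text
tcp [-7.794e+01  1.000e-02] [-7.9  2.5  5.9] 18.35
uv [[272.7, 183.1], [313.0, 186.9]] len 75.0 plate nest [3.6 1. ] yaw 0.25 rear x -61.4
tcp nest [-77.9   0. ] [-7.7  2.9  5.4] 18.4
```

Force has climbed to about 8 N with no motion, so the plate is against the stop. Retreating now.

Request:
{"op": "move_arm", "data": {"plan": [{"tx":-0.1,"ty":0,"tz":0,"wx":0,"wy":0,"wz":0},{"tx":-0.2,"ty":0,"tz":0,"wx":0,"wy":0,"wz":0},{"tx":-0.5,"ty":0,"tz":0,"wx":0,"wy":0,"wz":0},{"tx":-1,"ty":0,"tz":0,"wx":0,"wy":0,"wz":0},{"tx":-1,"ty":0,"tz":-1,"wx":0,"wy":0,"wz":0},{"tx":-1,"ty":0,"tz":-2,"wx":0,"wy":0,"wz":0},{"tx":-1,"ty":0,"tz":-3,"wx":0,"wy":0,"wz":0},{"tx":-1,"ty":0,"tz":-3,"wx":0,"wy":0,"wz":0},{"tx":-1,"ty":1,"tz":-3,"wx":0,"wy":0,"wz":0},{"tx":-0.5,"ty":2,"tz":-3,"wx":0,"wy":0,"wz":0},{"tx":0,"ty":3,"tz":-2,"wx":0,"wy":0,"wz":0},{"tx":0,"ty":3,"tz":0,"wx":0,"wy":0,"wz":0}]}}

```text
time_s: 19.4
ee_pos: [465.1, -17.0, 197.2]
ee_rot: [-180.0, -0.7, -7.2]
force: [0.2, -0.6, -0.3]
gripper_width: 63.9
gripper_force: 0.0
```

Request:
{"op": "move_arm", "data": {"plan": [{"tx":0,"ty":3,"tz":0,"wx":0,"wy":0,"wz":0},{"tx":0,"ty":3,"tz":0,"wx":0,"wy":0,"wz":0},{"tx":0,"ty":3,"tz":0,"wx":0,"wy":0,"wz":0},{"tx":0,"ty":3,"tz":0,"wx":0,"wy":0,"wz":0},{"tx":0,"ty":3,"tz":0,"wx":0,"wy":0,"wz":0},{"tx":0,"ty":3,"tz":0,"wx":0,"wy":0,"wz":0},{"tx":0,"ty":2,"tz":0,"wx":0,"wy":0,"wz":0},{"tx":0,"ty":0,"tz":0,"wx":0,"wy":0,"wz":0}]}}

```text
time_s: 20.07
ee_pos: [436.7, -218.0, 192.5]
ee_rot: [179.8, -0.1, -7.6]
force: [0.0, 0.0, -0.4]
gripper_width: 64.0
gripper_force: 0.0
```

```bash
python3 g.py; python3 - <<'E'
from h import *
f=grab_frame("top");a=f["color"][...,::-1]; s=grab_frame("scene")["color"][...,::-1]; o=cv2.imread("pics/top0.png"); 
d=cv2.absdiff(o,a).max(2)
print("stop zone diff (knob/upper bar rows 158-174)",d[158:174,278:310].mean(), "bystanders",d[250:305,422:450].mean(),d[322:354,185:216].mean())
cv2.imwrite("pics/d5.png",np.hstack([cv2.resize(a[135:285,240:340],None,fx=4,fy=4,interpolation=cv2.INTER_CUBIC),cv2.resize(s[200:350,190:290],None,fx=4,fy=4)]))
E
```

```text
-33 front 51.0 stop upper face 76.0 [169, 137, 113, 94, 91, 90, 100, 109, 145, 177, 191, 202, 199, 197, 197, 200, 206, 189]
-27 front 72.0 stop upper face 75.0 [150, 125, 91, 100, 153, 188, 204, 205, 198, 195, 192, 193, 195, 195, 193]
20 front 69.0 stop upper face 74.5 [163, 136, 145, 147, 132, 125, 143, 163, 185, 196, 193, 190, 188, 187, 187, 188, 189, 191]
27 front 68.5 stop upper face 75.5 [156, 139, 157, 163, 151, 129, 95, 110, 154, 180, 195, 196, 193, 191, 188, 188, 188, 189]
33 front 52.5 stop upper face 75.0 [155, 133, 114, 104, 114, 132, 163, 181, 190, 194, 193, 192, 192, 192, 191, 186, 177, 156]
knob [[78.47 -9.13]] 2.0
tcp [-149.19 -291.52] [-0.2 -0.5 -0.6] 20.1167
stop zone diff (knob/upper bar rows 158-174) 14.392578125 bystanders 65.98766233766234 12.587701612903226
```

View pics/d5.png

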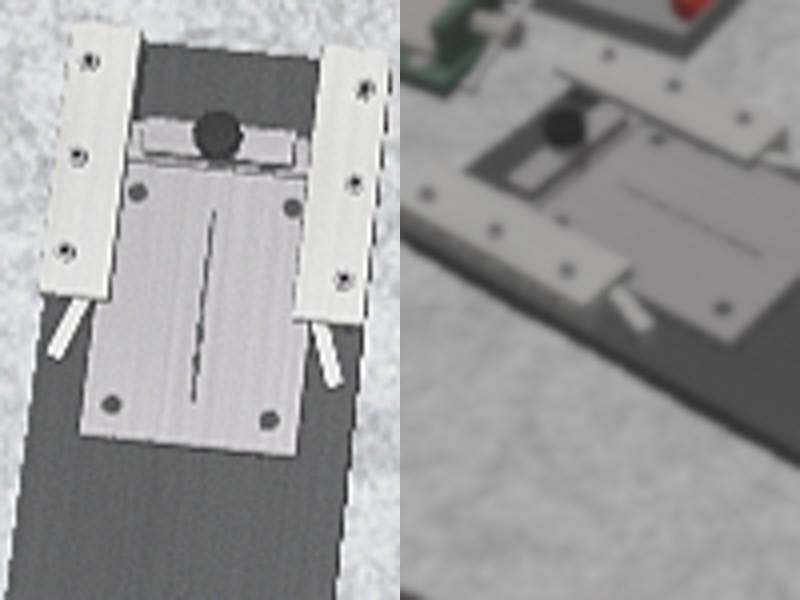

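The plate lies square under both lips with its front edge against the stop. The knob is still at crop (218,133), the same place as before contact. The arm is clear, so I'm handing in.

```bash
python3 -c "
from workcell import env
print(env.job_done())"
```

```text
the job is handed in; nothing more can be done
None
```

The plate is squared up, pushed under both lips and butted against the end stop at about 8 N, and in the camera view the stop did not move; the job was handed in after about 20 s, with no verdict returned. The arm never came near the sleeve, bush or lens case, but it blocked the final view of the sleeve and bush, so I couldn't check those two.

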